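# Refit and press home the control box cover

### The arm

A 6-joint arm with a two-finger parallel gripper is mounted at the origin on a cart in front of the work surface, level with it; the furniture and walls round the work are solid. World frame = base frame: x ahead of the robot, y to its left, z up, the work surface at z = 0. Lengths are in m, angles in degrees, forces in N, time in s.
With the tool pointing down it reaches from about 0.25 to 0.725 m from the base axis. Payload 9.7 kg.
Tool frame: the origin (TCP) lies where the fingers leave the gripper's body, on its centre line; the fingertips stand 73 mm ahead of it and the grasp point (between the pads) lies 54 mm ahead of it; z points along the fingers, y is the line along which they close (so a half turn about z gives the same grasp; the last joint's range is limited). The gripper opens to 85 mm and grips with 20 to 120 N. Pads are 22 mm wide; open, the fingers measure 114 mm over their backs; the gripper's body (76 mm by 85 mm) begins 54 mm behind the grasp point. The pads swing forward as they close: fully open they stand 13 mm farther back than shut.
Start: joints at [-66.578, 4.979, 10.078, 95.1, 0, 90], TCP at [0.219, -0.505, 0.304] pointing down, gripper open.
Joint ranges: [-179.16, 179.16], [-48.56, 103.87], [-65.8, 70.77], [-126.05, 130.52], [-82.76, 87.17], [-180, 180]. Speed limits (degrees/s): [127.2, 127.2, 147.25, 180, 180, 180].

### API

Orientations are given as [roll, pitch, yaw] about the fixed x, y, z axes, in that order (R = Rz(yaw) Ry(pitch) Rx(roll)).
In Python, from workcell import sensors, imaging, bot gives the robot as it stands.
- The arm moves only by the tool apply_moves, never from a script. Its argument "rows" is a list of rows, each a list of 3 entries, a list of its own where there are three numbers: the shift along the tool's x, y, z in units of 10 cm (1.0 is 10 cm), then the turn, a rotation vector about the tool's x, y, z in units of 30 degrees (1.0 is 30 degrees), then the opening, from 0 (shut) to 1 (fully open). A call has 1 to 20 rows; each row is the pose to reach, as a shift and turn from the pose commanded when the call began, along the tool's axes at that moment; what a row does not reach only later rows make up. A row lasts 1/10 s, in which the tool goes at most 50 mm and 8.59 degrees, less where a joint would pass 70% of its speed; a pose out of reach is approached as far as the arm can. A call with a number of a shift or a turn outside -1 to 1 is refused whole. A call with a gripper value outside its range is refused whole. The fingers move at their own pace and stop on an object; "force" is the grip in N (left out, the last holds). Time passes only in rows, so rows that repeat a pose let the fingers close. It gives the time, the measured TCP pose, the force, the opening and the grip force at its end, in the units of the state.
- sensors.get_obs(): the state, without advancing time (a new reading comes with each control period).
- imaging.camera(name): name is "scene" or "top" or "wrist"; returns (picture, depth): 384x512x3 uint8, red, green, blue; 384x512 float32, m along the optical axis (not along the pixel's ray), 0 where there is no reading.
- imaging.get_calibration(name): a dict with "intrinsics" (3x3 intrinsics, pixels), "world_from_camera" (4x4, takes a point from camera to world coordinates). Camera axes: x right, y down, z forward; pixel columns grow to the right and rows downward; lengths in m; the calibration is good to about 2 mm. A picture is of the moment at which its call begins: read the wrist's pose just before it. get_calibration takes no time and is no camera call; for the wrist camera it gives the pose at the moment of the call.
- bot.job_done(): hands the job in; it is judged then, once.
The state is a dict: "time": time; "q": joint angles; "qd": joint speeds; "joint_efforts": joint torques, N m; "ee_pos": TCP position; "tcp_rot": TCP orientation; "wrist_force": force on the tool from outside, world axes, zero at the start; "torque": the same for the moment, N m; "opening": finger opening in m; "grasp_force": force on a finger pad.
Only numpy, scipy, OpenCV 4.12 (cv2) and the standard library are available. Lean on these libraries where they do the work, as an engineer would, in place of code of your own. Each camera call takes 0.05 s, during which the arm holds its last target. There are 200 camera calls.

### The job

Put the grey cover back on the open press control box and press it down gently until it is fully home and both end latches have snapped over its ends, so that it stays flush when you let go. Do not force it, and leave the things lying around where they are.

Things in the scene. Friction and masses are not known exactly. Their poses are not given: they have to be found in the camera images.
- cover: Loose grey rectangular cover, about 0.35 kg. Plate 92 (x) x 160 (y) x 6 mm at z 22 to 28 mm; below it a skirt (rectangular frame, outside 68 x 130 mm, drawn in 2 mm all round at the foot) from z 0 to 22 mm. Origin: centre of the skirt's lower edge, on the bench while it lies there; z up out of its top. It fits either way round (half a turn about z).
- cover_rib (a point): Centre of the top of the cover's black grip rib, 60 mm above the cover's origin. The rib is 14 mm thick (cover's x), 60 mm long (y) and 32 mm tall, in the middle of the plate.
- cover_pad_a (a point): Centre of the flat dark round press pad (24 mm dia.) on top of the cover's plate, at the cover's y = +52 mm, z = 28 mm.
- cover_pad_b (a point): The same at the cover's y = -52 mm.
- control_box: Dark steel base plate of the open control box, fixed to the bench, 130 (x) x 214 (y) x 8 mm; origin: centre of its underside; z up. Centred above it stands an aluminium tub on levelling studs, outside 96 (x) x 168 (y) mm. Its opening, 74 (x) x 134 (y) mm and over 30 mm deep, takes the cover's skirt with 2 to 3 mm to spare all round.
- box_low_rim (a point): Point on the box's axis 50 mm above the bench: the lowest the tub's rim can be. The level rim is 0 to 30 mm higher, different each time and not reported: feel for it. A cover only laid on rests on the slopes of the two latches, the underside of its plate about 12 to 19 mm above the rim. All contacts added, the cover may bear on the box with up to 100 N: about 50 N at the hand.
- latch_a (a joint): Sprung steel latch, 24 mm wide, at the +y end of the box (y = +75 mm); its sloped top reaches 21 mm above the rim. In m: 0 = sprung in; it gives outward up to 0.010. Pressing the cover's pad near it with about 10 to 25 N drives that end down past the latch, which snaps back over the plate's end; the plate then stops hard on the rim and keeps up to 1.5 mm of lift.
- latch_b (a joint): The same at the -y end (y = -75 mm), to be pressed past in its turn.
- plunger_a (a joint): Small sprung brass plunger, 6 mm dia., in the rim at the +y end of the box (x = +26, y = +72 mm) that senses the cover; 1 to 2 N. In m: 0 = standing 10 mm above the rim, no cover down; 0.0085 to 0.010 = the cover is home at this end.
- plunger_b (a joint): The same at the -y end (x = -26, y = -72 mm).
- go_gauge: Bystander: loose steel plug gauge, 79 x 29 x 16 mm, lying on the bench; origin under its centre.
- parts_cup: Bystander: loose cream plastic cup, 69 mm dia., 53 mm tall, standing; origin under its centre.
- tape_roll: Bystander: loose roll of yellow tape, 96 mm dia., 19 mm tall, lying flat; origin under its centre.

How it is judged (in metres and radians):
At the end, for the whole second after the job is handed in: The cover lies on the box, right side up, level (within 0.03 rad), centred within 7 mm and in line within 0.1 rad, at rest and released, and stays down at both ends: both plungers are held in by more than 7.5 mm (value of joint each of plunger_a, plunger_b above 0.0075 m and horizontal distance between cover and control_box below 0.007 m and angle between the y axis of cover and the y axis of control_box, either way round below 0.1 rad and angle between cover's own z axis and vertical below 0.03 rad and linear speed of cover below 0.02 m/s); the robot touches nothing.
It fails at once if the cover is forced: it bears on the box with more than 100 N (contact force between cover and control_box above 100 N).
It fails at once if a bystander (gauge, cup or tape roll) is moved by more than 30 mm (distance of any of go_gauge, parts_cup, tape_roll from where it was at the start of the episode above 0.03 m).
It also fails if it takes over 64 s, if anything falls off the work surface, if the arm or the gripper's body presses on something with over 40 N, if the wrist force passes 120 N, or if a joint passes its speed limit or range.

## Working session

There is one attempt and no reset: what is moved stays moved. The work goes in short steps, Python scripts to look and compute and a tool call to move; the robot and the scene stay as the last step left them, time stands still between calls to the robot, and variables do not carry over. Pictures are saved under pics/ and viewed, at most 10 in all, crops included, and the job is handed in when it is done.

Besides the shell and the picture viewer there is one more tool, called after "Call:" by a JSON object that holds its "api" and its "payload", one argument or row to a line. apply_moves: Moves the arm, as the interface text tells. Its arguments: {"type":"object","properties":{"rows":{"type":"array"},"force":{"type":"number"}},"required":["rows"]}

```bash
mkdir -p pics; ls
python3 - <<'E'
from workcell import sensors, imaging, bot
import cv2,numpy as np
o=sensors.get_obs();print(o['time'],o['ee_pos'],o['tcp_rot'],o['opening'],o['wrist_force'])
ims=[]
for n in ['top','scene']:
    p,d=imaging.camera(n);c=imaging.get_calibration(n)
    np.savez('%s0.npz'%n,p=p,d=d,K=c['intrinsics'],T=c['world_from_camera'])
    print(n,c['intrinsics'].tolist() if hasattr(c['intrinsics'],'tolist') else c['intrinsics'],np.round(c['world_from_camera'],3).tolist())
    cv2.imwrite('pics/%s0.png'%n,p[:,:,::-1])
E
```

```text
pics
0.0 [ 0.2185544  -0.50456076  0.30316318] [-1.79920908e+02  1.73409173e-03  2.34203873e+01] 0.0856952636203499 [ 0.32455006 -0.24826331  0.67907208]
top [[373.9342988003722, 0.0, 252.0770395430946], [0.0, 373.9342988003722, 197.25645167239674], [0.0, 0.0, 1.0]] [[-0.003, -0.996, 0.09, 0.351], [-1.0, 0.005, 0.019, 0.005], [-0.019, -0.09, -0.996, 1.5], [0.0, 0.0, 0.0, 1.0]]
scene [[456.57017232829696, 0.0, 261.8544996113927], [0.0, 456.57017232829696, 192.82652526434273], [0.0, 0.0, 1.0]] [[-0.822, 0.466, -0.329, 1.186], [0.57, 0.664, -0.484, 1.024], [-0.007, -0.585, -0.811, 1.77], [0.0, 0.0, 0.0, 1.0]]
```

View pics/top0.png

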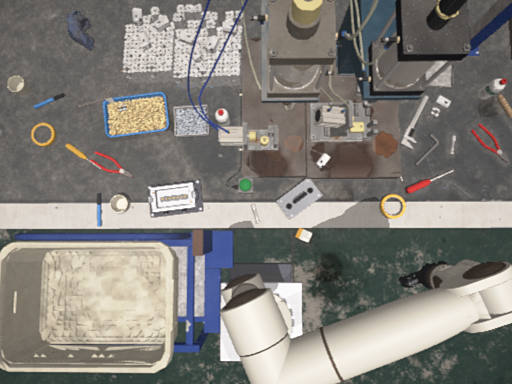

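View pics/scene0.png

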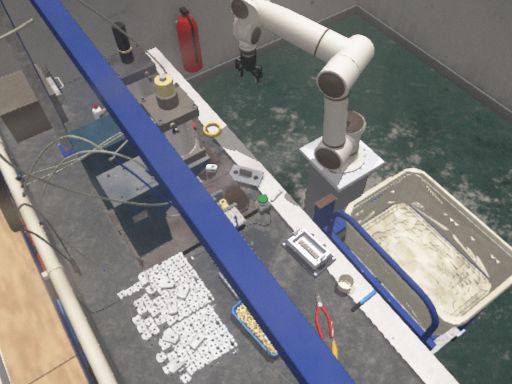

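The top view shows the open box at about (175,198), the cover at (299,198), the gauge at (255,212), the cup at (119,204) and the tape at (393,206). I'll zoom in next.

```bash
cat > h.py <<'E'
import numpy as np,cv2
from workcell import sensors, imaging, bot
def ray(K,T,u,v,z):
    d=T[:3,:3]@np.linalg.inv(K)@np.array([u,v,1.]); o=T[:3,3]
    return o+d*(z-o[2])/d[2]
def pts(d,K,T):
    v,u=np.indices(d.shape); r=np.stack([u,v,np.ones_like(u)],-1)@np.linalg.inv(K).T
    return (r*d[...,None])@T[:3,:3].T+T[:3,3]
E
python3 - <<'E'
from h import *
a=np.load('top0.npz');p,d,K,T=[a[k] for k in 'pdKT']
P=pts(d,K,T)
cv2.imwrite('pics/c.png',cv2.resize(p[165:230,135:335,::-1],None,fx=4,fy=4,interpolation=cv2.INTER_CUBIC))
for n,(u0,u1,v0,v1),lo,hi in [('cover',(272,328,172,224),.018,.04),('rib',(272,328,172,224),.045,.075),('boxrim',(140,212,172,222),.045,.095),('base',(140,212,172,222),.004,.02)]:
    Z=P[v0:v1,u0:u1]; m=(Z[...,2]>lo)&(Z[...,2]<hi); q=Z[m]
    r=cv2.minAreaRect(q[:,:2].astype(np.float32)*1000)
    print(n,m.sum(),np.round(r[0],1),np.round(r[1],1),round(r[2],1),np.percentile(q[:,2],[5,50,95]).round(4))
E
```

```text
cover 883 [ 480.1 -154.2] [ 91.3 160. ] 36.5 [0.0234 0.029  0.0343]
rib 117 [ 557.8 -150.8] [139.5 160.6] 39.0 [0.0478 0.0596 0.074 ]
boxrim 500 [479.1 340.4] [106.8 189.6] 6.7 [0.0474 0.058  0.0707]
base 851 [491.6 343.7] [290.8 199. ] 89.8 [0.0043 0.0074 0.0145]
```

View pics/c.png

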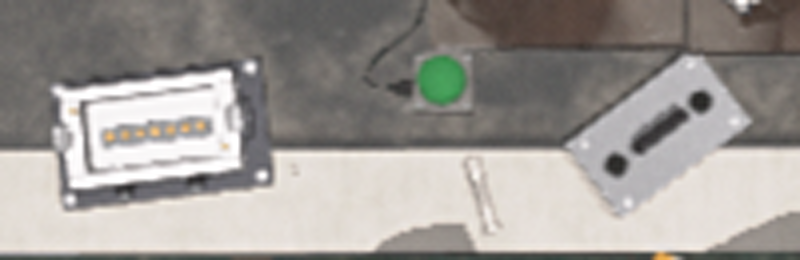

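```bash
cat >> h.py <<'E'
from scipy.spatial.transform import Rotation as Ro
def plan(target,yaw,opening=None,start=None,n=None):
    """print successive (shift, turn) targets per call, tool vertical; start=(pos,R) or measured"""
    if start is None:
        o=sensors.get_obs(); p=np.array(o['ee_pos']); R=Ro.from_euler('xyz',o['tcp_rot'],degrees=True)
    else: p,R=start
    G=Ro.from_euler('xyz',[180,0,yaw],degrees=True); target=np.array(target)
    while 1:
        s=R.inv().apply(target-p)/.1; t=(R.inv()*G).as_rotvec(degrees=True)/30
        k=max(np.abs(s).max(),np.abs(t).max())
        f=1 if k<=1 else 1/np.ceil(k)
        s=np.round(s*f,3); t=np.round(t*f,3)
        rows=np.ceil(max(np.linalg.norm(s)*2,np.linalg.norm(t)*30/8.59))
        print(s.tolist(),t.tolist(),'rows>=',rows)
        p=p+R.apply(s)*.1; R=R*Ro.from_rotvec(t*30,degrees=True)
        if f==1: break
    print('end',p.round(4),R.as_euler('xyz',degrees=True).round(2)); return p,R
E
python3 - <<'E'
from h import *
plan([.48,-.154,.26],126.5)
E
```

```text
[0.948, -0.544, 0.109] [-0.0, -0.001, -0.859] rows>= 4.0
[0.818, -0.059, 0.081] [-0.0, -0.0, -0.644] rows>= 3.0
[0.791, 0.216, 0.081] [-0.001, -0.001, -0.644] rows>= 3.0
[0.676, 0.465, 0.081] [-0.0, -0.0, -0.644] rows>= 3.0
[0.483, 0.662, 0.081] [-0.001, -0.001, -0.645] rows>= 3.0
end [ 0.48  -0.154  0.26 ] [1.7999e+02 1.0000e-02 1.2650e+02]
```

Call:
{"api": "apply_moves", "payload": {
  "rows": [
    [[0.95,-0.54,0.11],[0,0,-0.86],1],
    [[0.95,-0.54,0.11],[0,0,-0.86],1],
    [[0.95,-0.54,0.11],[0,0,-0.86],1],
    [[0.95,-0.54,0.11],[0,0,-0.86],1]
  ]
}}

```text
time: 0.5
ee_pos: [0.2852, -0.4161, 0.2927]
tcp_rot: [-180.0, -0.0, 49.5]
wrist_force: [0.1, -0.2, -0.3]
opening: 0.0855
grasp_force: 0.0
```

Call:
{"api": "apply_moves", "payload": {
  "rows": [
    [[0.82,-0.06,0.08],[0,0,-0.64],1],
    [[0.82,-0.06,0.08],[0,0,-0.64],1],
    [[0.82,-0.06,0.08],[0,0,-0.64],1]
  ]
}}

```text
time: 0.8
ee_pos: [0.3344, -0.3499, 0.2845]
tcp_rot: [-180.0, -0.0, 68.6]
wrist_force: [0.1, -0.2, -0.3]
opening: 0.0853
grasp_force: 0.0
```

Call:
{"api": "apply_moves", "payload": {
  "rows": [
    [[0.79,0.22,0.08],[0,0,-0.64],1],
    [[0.79,0.22,0.08],[0,0,-0.64],1],
    [[0.79,0.22,0.08],[0,0,-0.64],1]
  ]
}}

```text
time: 1.1
ee_pos: [0.384, -0.2846, 0.2763]
tcp_rot: [-180.0, -0.0, 87.8]
wrist_force: [-0.6, -0.1, -0.3]
opening: 0.0853
grasp_force: 0.0
```

Call:
{"api": "apply_moves", "payload": {
  "rows": [
    [[0.68,0.46,0.08],[0,0,-0.64],1],
    [[0.68,0.46,0.08],[0,0,-0.64],1],
    [[0.68,0.46,0.08],[0,0,-0.64],1]
  ]
}}

```text
time: 1.4
ee_pos: [0.433, -0.2186, 0.2681]
tcp_rot: [-180.0, -0.1, 107.0]
wrist_force: [-0.3, -0.2, 0.3]
opening: 0.0853
grasp_force: 0.0
```

Call:
{"api": "apply_moves", "payload": {
  "rows": [
    [[0.48,0.66,0.08],[0,0,-0.64],1],
    [[0.48,0.66,0.08],[0,0,-0.64],1],
    [[0.48,0.66,0.08],[0,0,-0.64],1],
    [[0.48,0.66,0.08],[0,0,-0.64],1],
    [[0.48,0.66,0.08],[0,0,-0.64],1]
  ]
}}

```text
time: 1.9
ee_pos: [0.4808, -0.1558, 0.2608]
tcp_rot: [-180.0, -0.0, 125.7]
wrist_force: [-0.1, -0.2, -0.1]
opening: 0.0855
grasp_force: 0.0
```

Run:
```python
from h import *
o=sensors.get_obs();print(o['time'],o['q'],o['ee_pos'],o['tcp_rot'],o['wrist_force'])
c=imaging.get_calibration('wrist')
p,d=imaging.camera('wrist')
np.savez('w1.npz',p=p,d=d,K=c['intrinsics'],T=c['world_from_camera'])
print(np.round(c['world_from_camera'],3).tolist(),c['intrinsics'][0])
cv2.imwrite('pics/w1.png',p[:,:,::-1])
```

```text
1.9 [-1.79438987e+01 -1.79635249e+00 -1.63281533e+00  9.01810056e+01
 -1.38219989e-02  3.63122436e+01] [ 0.4808172  -0.15576051  0.26077421] [-1.79978518e+02 -5.89087791e-03  1.25743859e+02] [-0.05319194 -0.15842173 -0.05362492]
[[0.812, 0.554, 0.184, 0.433], [0.584, -0.771, -0.255, -0.091], [0.0, 0.315, -0.949, 0.331], [0.0, 0.0, 0.0, 1.0]] [326.87971377   0.         256.09914462]
```

View pics/w1.png

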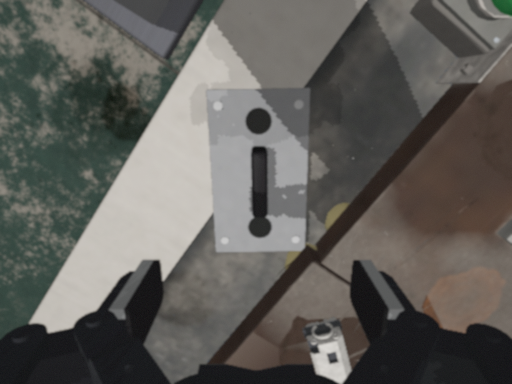

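The wrist view shows the whole cover, with plate corners at about (208,88), (310,88), (305,251) and (217,251), and the rib in the middle at (259,182).

Run:
```python
from h import *
a=np.load('w1.npz');p,d,K,T=[a[k] for k in 'pdKT']
c=np.array([ray(K,T,u,v,.028) for u,v in [(208,88),(310,88),(305,251),(217,251)]])
print('corners mean',c.mean(0),'size',np.linalg.norm(c[0]-c[1]),np.linalg.norm(c[1]-c[2]))
l=(c[0]+c[1]-c[2]-c[3]); print('long',np.degrees(np.arctan2(l[1],l[0])))
P=pts(d,K,T)[70:260,190:325]; m=(P[...,2]>.022)&(P[...,2]<.036)
m=cv2.morphologyEx(m.astype(np.uint8),cv2.MORPH_OPEN,np.ones((5,5)))>0
r=cv2.minAreaRect(P[m][:,:2].astype(np.float32)*1000);print(r,np.median(P[m][:,2]))
g=p.sum(2)[70:260,190:325]; m2=(P[...,2]>.05)&(P[...,2]<.068); q=P[m2];print('rib',m2.sum(),np.median(q,0)); print(cv2.minAreaRect(q[:,:2].astype(np.float32)*1000))
plan([r[0][0]/1000,r[0][1]/1000,.14],126.5)
```

```text
corners mean [ 0.48267849 -0.15299475  0.028     ] size 0.08961333948175662 0.15958618152437437
long 126.60917256395969
((482.4806213378906, -153.99005126953125), (92.23474884033203, 160.36483764648438), 36.58637237548828) 0.02808564704189448
rib 1322 [ 0.48487514 -0.15759575  0.05964751]
((511.882080078125, -164.6071319580078), (40.88640213012695, 118.36209106445312), 69.4660415649414)
[0.002, 0.013, 0.604] [-0.0, 0.0, -0.012] rows>= 2.0
[0.003, 0.012, 0.605] [-0.0, 0.0, -0.012] rows>= 2.0
end [ 0.4824 -0.154   0.14  ] [-179.99    0.    126.49]
```

Call:
{"api": "apply_moves", "payload": {
  "rows": [
    [[0,0.0,0.4],[0,0,0],1],
    [[0,0.0,0.9],[0,0,0],1],
    [[0,0.0,0.9],[0,0,0],1],
    [[0,0.0,0.9],[0,0,0],1]
  ]
}}

```text
time: 2.35
ee_pos: [0.4805, -0.1554, 0.1718]
tcp_rot: [-180.0, -0.0, 125.9]
wrist_force: [-0.5, -0.5, 0.8]
opening: 0.0852
grasp_force: 0.0
```

Run:
```python
from h import *
plan([.4825,-.1537,.106],126.6)
```

```text
[0.002, 0.027, 0.658] [-0.001, -0.001, -0.024] rows>= 2.0
end [ 0.4825 -0.1537  0.106 ] [180.    -0.   126.61]
```

Call:
{"api": "apply_moves", "payload": {
  "rows": [
    [[0,0.03,0.3],[0,0,-0.02],1],
    [[0,0.03,0.6],[0,0,-0.02],1],
    [[0,0.03,0.65],[0,0,-0.02],1],
    [[0,0.03,0.65],[0,0,-0.02],1]
  ],
  "force": 50
}}

```text
time: 2.75
ee_pos: [0.4841, -0.1536, 0.1079]
tcp_rot: [179.9, 0.1, 126.6]
wrist_force: [-0.1, 0.8, 0.6]
opening: 0.0849
grasp_force: 0.0
```

Call:
{"api": "apply_moves", "payload": {
  "rows": [
    [[0,0,0],[0,0,0],0],
    [[0,0,0],[0,0,0],0],
    [[0,0,0],[0,0,0],0],
    [[0,0,0],[0,0,0],0],
    [[0,0,0],[0,0,0],0],
    [[0,0,0],[0,0,0],0],
    [[0,0,0],[0,0,0],0],
    [[0,0,0],[0,0,0],0],
    [[0,0,0],[0,0,0],0],
    [[0,0,0],[0,0,0],0]
  ],
  "force": 50
}}

```text
time: 3.75
ee_pos: [0.4835, -0.1532, 0.1064]
tcp_rot: [180.0, 0.0, 126.6]
wrist_force: [-3.2, 0.6, 5.7]
opening: 0.0134
grasp_force: 50.1
```

Call:
{"api": "apply_moves", "payload": {
  "rows": [
    [[0,0,-0.2],[0,0,0],0],
    [[0,0,-0.5],[0,0,0],0],
    [[0,0,-0.9],[0,0,0],0],
    [[0,0,-0.9],[0,0,0],0]
  ]
}}

```text
time: 4.15
ee_pos: [0.4846, -0.1536, 0.2002]
tcp_rot: [179.8, 0.3, 126.6]
wrist_force: [0.4, -0.2, -2.8]
opening: 0.0131
grasp_force: 49.8
```

Run:
```python
from h import *
o=sensors.get_obs();print(o['ee_pos'],o['opening'],o['wrist_force'])
plan([.44,.11,.40],180)
```

```text
[ 0.48463699 -0.15356067  0.20018366] 0.013133153442980815 [ 0.35849793 -0.19846686 -2.8197797 ]
[0.791, 0.407, -0.668] [0.001, 0.004, -0.593] rows>= 3.0
[0.63, 0.629, -0.667] [0.0, 0.004, -0.593] rows>= 3.0
[0.409, 0.791, -0.667] [0.001, 0.003, -0.593] rows>= 3.0
end [0.44 0.11 0.4 ] [-1.8000e+02  1.0000e-02  1.7999e+02]
```

Call:
{"api": "apply_moves", "payload": {
  "rows": [
    [[0.4,0.2,-0.33],[0,0,-0.3],0],
    [[0.79,0.41,-0.67],[0,0,-0.59],0],
    [[0.79,0.41,-0.67],[0,0,-0.59],0],
    [[0.79,0.41,-0.67],[0,0,-0.59],0]
  ]
}}

```text
time: 4.55
ee_pos: [0.4694, -0.0642, 0.2631]
tcp_rot: [180.0, 0.1, 144.4]
wrist_force: [-0.3, -0.4, -3.1]
opening: 0.0132
grasp_force: 49.9
```

Call:
{"api": "apply_moves", "payload": {
  "rows": [
    [[0.3,0.3,-0.33],[0,0,-0.3],0],
    [[0.63,0.63,-0.67],[0,0,-0.59],0],
    [[0.63,0.63,-0.67],[0,0,-0.59],0],
    [[0.63,0.63,-0.67],[0,0,-0.59],0]
  ]
}}

```text
time: 4.95
ee_pos: [0.4551, 0.023, 0.3293]
tcp_rot: [-180.0, 0.0, 162.0]
wrist_force: [0.1, 0.0, -3.2]
opening: 0.0132
grasp_force: 50.4
```

Call:
{"api": "apply_moves", "payload": {
  "rows": [
    [[0.2,0.4,-0.33],[0,0,-0.3],0],
    [[0.41,0.79,-0.67],[0,0,-0.59],0],
    [[0.41,0.79,-0.67],[0,0,-0.59],0],
    [[0.41,0.79,-0.67],[0,0,-0.59],0],
    [[0.41,0.79,-0.67],[0,0,-0.59],0]
  ]
}}

```text
time: 5.45
ee_pos: [0.4407, 0.1093, 0.3948]
tcp_rot: [-179.9, -0.1, 179.5]
wrist_force: [0.5, -0.9, -3.6]
opening: 0.013
grasp_force: 50.8
```

Run:
```python
from h import *
o=sensors.get_obs();print(o['time'],o['ee_pos'],o['tcp_rot'],o['wrist_force'])
c=imaging.get_calibration('wrist')
p,d=imaging.camera('wrist')
np.savez('w2.npz',p=p,d=d,K=c['intrinsics'],T=c['world_from_camera'],t=o['ee_pos'],r=o['tcp_rot'])
cv2.imwrite('pics/w2.png',cv2.resize(p[:,:,::-1],None,fx=1.5,fy=1.5,interpolation=cv2.INTER_CUBIC))
```

```text
5.45 [0.4406561  0.10933323 0.39480835] [-1.79922856e+02 -1.44228151e-01  1.79541656e+02] [ 0.50963469 -0.87877939 -3.60610468]
```

View pics/w2.png

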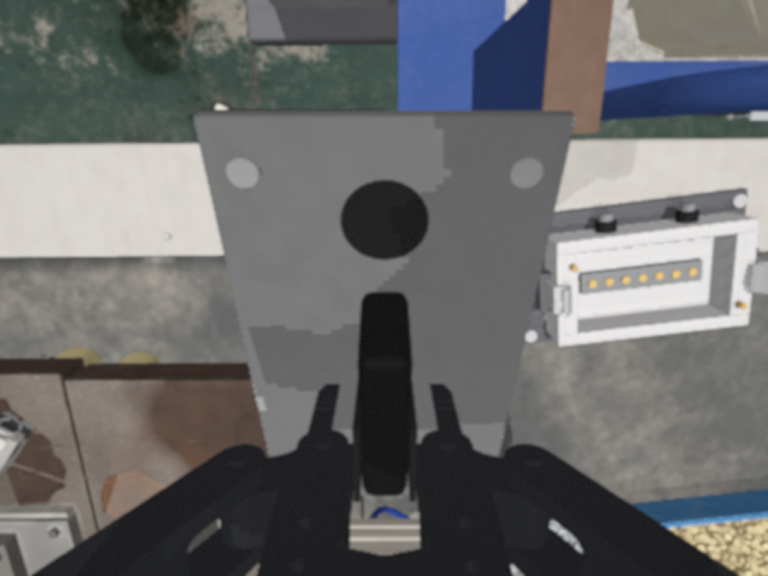

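This view shows the held cover, with its front corners at (194,114) and (574,114) in the 1.5x picture. The box rim corners are (549,237), (755,220), (750,325) and (561,345), the base screws are (740,201) and (531,336), and the brass plungers are (573,267) and (741,305).

Run:
```python
from h import *
a=np.load('w2.npz');p,d,K,T=[a[k] for k in 'pdKT']
P=pts(d,K,T)
rim=np.array([(549,237),(755,220),(750,325),(561,345)])/1.5
# depth based rim height: histogram of z in box area
Z=P[140:235,360:512].reshape(-1,3); h,e=np.histogram(Z[:,2],bins=np.arange(0,.12,.002)); print([(round(x,3),int(n)) for x,n in zip(e,h) if n>60])
for zr in (.05,.055,.06,.065,.07,.075):
    c=np.array([ray(K,T,u,v,zr) for u,v in rim]); 
    sz=[np.linalg.norm(c[i]-c[(i+1)%4])*1000 for i in range(4)]
    l=c[1]+c[2]-c[0]-c[3]
    print(zr,c.mean(0)[:2].round(4),np.round(sz,1),'yaw long',np.degrees(np.arctan2(l[1],l[0])).round(2))
s=[ray(K,T,u/1.5,v/1.5,.009) for u,v in [(740,201),(531,336)]];print('screwmid',np.mean(s,0))
# cover in hand
c=np.array([ray(K,T,u/1.5,v/1.5,1) for u,v in []]) if 0 else None
zc=P[90:180,160:360,2]; zp=np.median(P[85:110,180:330,2]); zq=np.median(P[230:270,190:220,2]);print('plate z front/back',zp,zq)
R=Ro.from_euler('xyz',a['r'],degrees=True)
for u,v in [(194,114),(574,114),(385,219)]: print('tool',(R.inv().apply(ray(K,T,u/1.5,v/1.5,zp)-a['t'])*1000).round(1))
```

```text
[(np.float64(0.0), 1343), (np.float64(0.006), 416), (np.float64(0.008), 544), (np.float64(0.022), 303), (np.float64(0.024), 2223), (np.float64(0.026), 465), (np.float64(0.028), 180), (np.float64(0.03), 307), (np.float64(0.032), 919), (np.float64(0.034), 395), (np.float64(0.036), 194), (np.float64(0.038), 191), (np.float64(0.04), 207), (np.float64(0.042), 353), (np.float64(0.044), 348), (np.float64(0.046), 232), (np.float64(0.048), 174), (np.float64(0.05), 224), (np.float64(0.052), 201), (np.float64(0.054), 559), (np.float64(0.056), 2553), (np.float64(0.058), 312), (np.float64(0.064), 103), (np.float64(0.066), 143), (np.float64(0.07), 65)]
0.05 [0.4869 0.345 ] [173.4  97.1 170.4 103. ] yaw long 95.27
0.055 [0.4854 0.3421] [171.3  96.  168.3 101.7] yaw long 95.27
0.06 [0.4839 0.3393] [169.2  94.8 166.3 100.5] yaw long 95.27
0.065 [0.4823 0.3365] [167.2  93.6 164.2  99.3] yaw long 95.27
0.07 [0.4808 0.3336] [165.1  92.4 162.1  98. ] yaw long 95.27
0.075 [0.4793 0.3308] [163.   91.3 160.1  96.8] yaw long 95.27
screwmid [0.48706323 0.34479895 0.009     ]
plate z front/back 0.338769258955114 0.31505540444619384
tool [ 85.4 -46.8  56.3]
tool [85.3 44.9 56.2]
tool [60.  -0.7 56.2]
```

Run:
```python
from h import *
a=np.load('w2.npz');p,d,K,T=[a[k] for k in 'pdKT']
P=pts(d,K,T); R=Ro.from_euler('xyz',a['r'],degrees=True)
Q=R.inv().apply((P-a['t']).reshape(-1,3)).reshape(P.shape)*1000
for v in (80,100,120,150,180,220,260): print(v,Q[v,170].round(1),Q[v,215].round(1),Q[v,256].round(1),Q[v,310].round(1))
S=P[140:235,360:512]; m=((S[...,2]>.0525)&(S[...,2]<.0605)).astype(np.uint8)
q=S[m>0]; r=cv2.minAreaRect(q[:,:2].astype(np.float32)*1000);print(r,np.median(q[:,2]))
cv2.imwrite('pics/m.png',cv2.resize(m*255,None,fx=4,fy=4,interpolation=0))
```

```text
80 [ 84.  -31.9  55. ] [ 84.  -15.6  54.7] [83.9 -0.9 54.1] [83.9 18.3 53.6]
100 [ 77.  -32.8  56.4] [ 77.  -16.2  56.6] [77.  -0.9 57.2] [77.  19.1 56.6]
120 [ 69.7 -33.8  57.7] [ 69.7 -16.6  57.7] [69.5 -0.9 58.8] [69.5 19.9 59.4]
150 [ 57.3 -36.   62.5] [ 57.  -17.9  64.4] [57.1 -0.9 63.3] [57.2 21.1 63. ]
180 [ 43.4 -38.3  67.1] [ 43.3 -18.8  67.4] [43.3 -1.  67.4] [42.9 22.8 68.7]
220 [ 21.6 -42.   74.4] [ 21.6 -20.5  74.5] [31.2 -1.  51. ] [21.5 24.8 74.7]
260 [ -4.3 -46.1  82.5] [  7.1 -19.6  62.1] [17.7 -1.  43. ] [-5.  27.6 83.6]
((485.6517333984375, 341.9689636230469), (96.71717834472656, 179.6996612548828), 6.667759895324707) 0.05686927681562143
```

View pics/m.png

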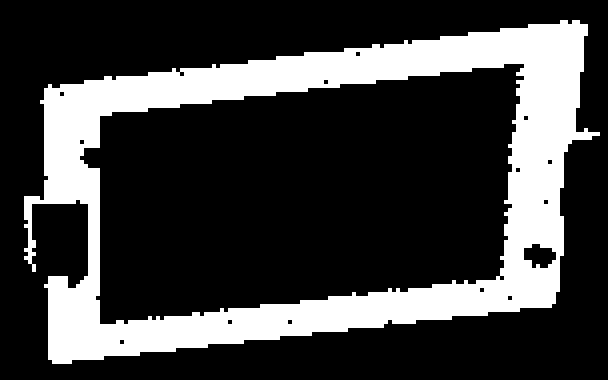

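The mask shows the rim cleanly, with latch stubs as outliers at (30,235) and (590,133). The held cover is pitched about 18° in the grip, front end up. I'll fit the rim without the latches.

Run:
```python
from h import *
a=np.load('w2.npz');p,d,K,T=[a[k] for k in 'pdKT']
P=pts(d,K,T)
S=P[140:235,360:512]; m=((S[...,2]>.0525)&(S[...,2]<.0605)).astype(np.uint8)
m=cv2.copyMakeBorder(m,9,9,9,9,cv2.BORDER_CONSTANT)
f=cv2.morphologyEx(m,cv2.MORPH_CLOSE,np.ones((3,3)))
cs,h=cv2.findContours(f,cv2.RETR_CCOMP,cv2.CHAIN_APPROX_NONE)
hole=max([c for c,x in zip(cs,h[0]) if x[3]>=0],key=cv2.contourArea)
out=np.zeros_like(m); cv2.drawContours(out,[max(cs,key=cv2.contourArea)],-1,1,-1); out=cv2.morphologyEx(out,cv2.MORPH_OPEN,np.ones((25,25)))
oc=max(cv2.findContours(out,cv2.RETR_EXTERNAL,cv2.CHAIN_APPROX_NONE)[0],key=cv2.contourArea)
for n,c in (('hole',hole),('outer',oc)):
    w=np.array([ray(K,T,u-9+360,v-9+140,.057)[:2] for u,v in c[:,0]])
    print(n,cv2.minAreaRect((w*1000).astype(np.float32)), (0.5*(w.max(0)+w.min(0))).round(4))
```

```text
hole ((485.2208557128906, 338.7956848144531), (75.27909851074219, 138.4074249267578), 6.795814037322998) [0.4847 0.339 ]
outer ((485.0105285644531, 342.1195373535156), (96.72134399414062, 168.6345672607422), 6.621264457702637) [0.484  0.3421]
```

```bash
python3 - <<'E'
s=open('h.py').read()
s=s.replace("opening=None,start=None,n=None","tilt=0,start=None").replace("degrees=True); target=","degrees=True)*Ro.from_euler('y',tilt,degrees=True); target=")
s+='''
def tcp_for(pt,yaw,tilt,off):
    R=Ro.from_euler('xyz',[180,0,yaw],degrees=True)*Ro.from_euler('y',tilt,degrees=True)
    return np.array(pt)-R.apply(np.array(off)/1000)
'''
open('h.py','w').write(s)
E
python3 - <<'E'
from h import *
t=tcp_for([.485,.341,.175],96.6,-18,[9,-.8,78.6]);print(t)
plan(t,96.6,-18)
E
```

```text
[0.48398683 0.35671694 0.2525342 ]
[-0.139, 0.827, 0.473] [0.143, -0.165, 0.914] rows>= 4.0
[0.301, 0.821, 0.403] [0.143, -0.164, 0.913] rows>= 4.0
[0.681, 0.608, 0.305] [0.143, -0.164, 0.914] rows>= 4.0
end [0.484  0.3567 0.2525] [-179.99   17.99   96.6 ]
```

Call:
{"api": "apply_moves", "payload": {
  "rows": [
    [[-0.05,0.25,0.15],[0.05,-0.05,0.3],0],
    [[-0.1,0.55,0.3],[0.1,-0.1,0.6],0],
    [[-0.14,0.83,0.47],[0.14,-0.16,0.91],0],
    [[-0.14,0.83,0.47],[0.14,-0.16,0.91],0],
    [[-0.14,0.83,0.47],[0.14,-0.16,0.91],0]
  ],
  "force": 90
}}

```text
time: 6.0
ee_pos: [0.4545, 0.1928, 0.3477]
tcp_rot: [-176.9, 5.5, 152.5]
wrist_force: [0.8, -0.6, -2.6]
opening: 0.0124
grasp_force: 90.7
```

Call:
{"api": "apply_moves", "payload": {
  "rows": [
    [[0.1,0.25,0.13],[0.05,-0.05,0.3],0],
    [[0.2,0.55,0.27],[0.1,-0.1,0.6],0],
    [[0.3,0.82,0.4],[0.14,-0.16,0.91],0],
    [[0.3,0.82,0.4],[0.14,-0.16,0.91],0],
    [[0.3,0.82,0.4],[0.14,-0.16,0.91],0]
  ]
}}

```text
time: 6.5
ee_pos: [0.469, 0.2754, 0.3017]
tcp_rot: [-176.9, 11.9, 125.2]
wrist_force: [-0.6, 0.4, -3.3]
opening: 0.0125
grasp_force: 90.7
```

Call:
{"api": "apply_moves", "payload": {
  "rows": [
    [[0.2,0.2,0.1],[0.05,-0.05,0.3],0],
    [[0.45,0.4,0.2],[0.1,-0.1,0.6],0],
    [[0.68,0.61,0.3],[0.14,-0.16,0.91],0],
    [[0.68,0.61,0.3],[0.14,-0.16,0.91],0],
    [[0.68,0.61,0.3],[0.14,-0.16,0.91],0],
    [[0.68,0.61,0.3],[0.14,-0.16,0.91],0]
  ]
}}

```text
time: 7.1
ee_pos: [0.4833, 0.3578, 0.2574]
tcp_rot: [180.0, 17.5, 97.2]
wrist_force: [-0.1, 0.6, -3.4]
opening: 0.0124
grasp_force: 90.7
```

```bash
cat >> h.py <<'E'
def look(name):
    o=sensors.get_obs();c=imaging.get_calibration('wrist');p,d=imaging.camera('wrist')
    K,T=c['intrinsics'],c['world_from_camera']
    np.savez(name+'.npz',p=p,d=d,K=K,T=T,t=o['ee_pos'],r=o['tcp_rot'])
    print(o['time'],o['ee_pos'],o['tcp_rot'],o['wrist_force'])
    return o,p,d,K,T
E
python3 - <<'E'
from h import *
o,p,d,K,T=look('w3'); P=pts(d,K,T)
cv2.imwrite('pics/w3.png',cv2.resize(p[:,:,::-1],None,fx=1.5,fy=1.5))
for v in (80,100,150,180,220): print(v,(P[v,180]*1000).round(1),(P[v,310]*1000).round(1))
E
```

```text
7.1 [0.4833308  0.35784252 0.25744523] [179.95952371  17.46980178  97.18581155] [-0.11189675  0.61905487 -3.36013843]
80 [448.1 416.6 180.2] [494.3 422.4 180.6]
100 [448.1 409.3 180.5] [495.9 415.3 180.6]
150 [447.7 388.  179.8] [500.8 394.5 179.5]
180 [447.7 373.8 180.6] [504.2 379.7 178.9]
220 [447.3 350.4 179.7] [509.  357.9 179.6]
```

View pics/w3.png

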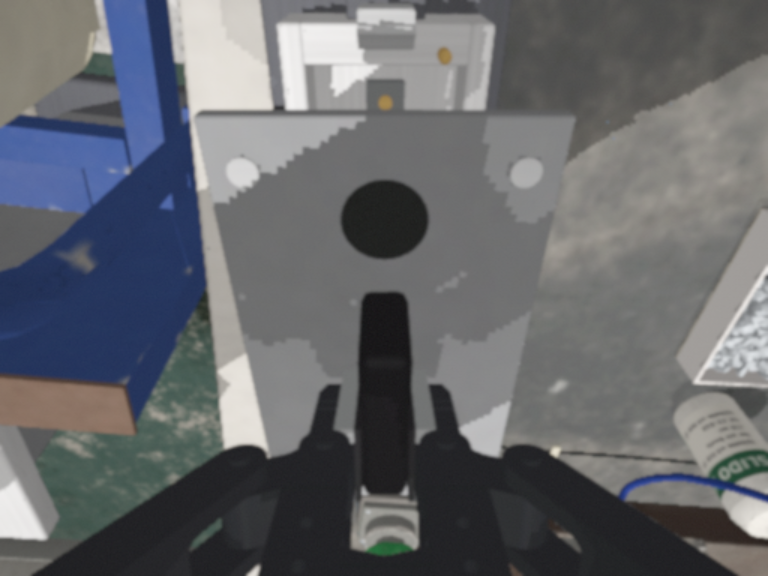

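The cover is now level. Beyond its front edge (row 113) the box's +y end is visible: rim corners about (280,18) and (494,22), plunger at (445,55), latch at (387,25).

Run:
```python
from h import *
a=np.load('w3.npz');K,T=a['K'],a['T']
e=[ray(K,T,u/1.5,v/1.5,.057) for u,v in [(280,18),(494,22)]]; print('rim end',e,np.mean(e,0))
D=e[0]-e[1]; print('width',np.linalg.norm(D),'yaw',np.degrees(np.arctan2(-D[1],-D[0])))
y=np.radians(6.6); X=np.array([np.cos(y),np.sin(y)]);Y=np.array([-X[1],X[0]])
print('centre from end',np.mean(e,0)[:2]-.084*Y)
pl=ray(K,T,445/1.5,55/1.5,.067);print('from plunger',pl[:2]-.026*X-.072*Y)
c=[ray(K,T,u/1.5,v/1.5,.180) for u,v in [(197,113),(574,115)]]; D=c[1]-c[0]; yc=np.arctan2(D[1],D[0]);print('cover w',np.linalg.norm(D),np.degrees(yc))
print('cover centre',np.mean(c,0)[:2]-.080*np.array([-np.sin(yc),np.cos(yc)]))
pd=ray(K,T,385/1.5,219/1.5,.180); print('from pad',pd[:2]-.052*np.array([-np.sin(yc),np.cos(yc)]))
```

```text
rim end [array([0.42963569, 0.42220084, 0.057     ]), array([0.52213938, 0.43226482, 0.057     ])] [0.47588753 0.42723283 0.057     ]
width 0.09304953585575908 yaw 6.209099840443843
centre from end [0.48554225 0.34378952]
from plunger [0.48461772 0.34376451]
cover w 0.08978140927602397 6.834584622228794
cover centre [0.48495949 0.34187835]
from pad [0.48490486 0.34218563]
```

Run:
```python
from h import *
o=sensors.get_obs();t=np.array(o['ee_pos']);print(t)
R=Ro.from_euler('xyz',o['tcp_rot'],degrees=True)
print('per 10mm down',R.inv().apply([0,0,-.1]).round(3),'1mm +y',R.inv().apply([0,.01,0]).round(4),'world z turn -0.4',R.inv().apply([0,0,-.4/30]).round(3))
```

```text
[0.48326135 0.35782757 0.25782551]
per 10mm down [ 0.03  -0.     0.095] 1mm +y [ 0.0095  0.0012 -0.003 ] world z turn -0.4 [ 0.004 -0.     0.013]
```

Call:
{"api": "apply_moves", "payload": {
  "rows": [
    [[0.1,0,0.28],[0,0,0.013],0],
    [[0.17,0,0.52],[0,0,0.013],0],
    [[0.22,0,0.67],[0,0,0.013],0],
    [[0.25,0,0.76],[0,0,0.013],0],
    [[0.25,0,0.76],[0,0,0.013],0],
    [[0.25,0,0.76],[0,0,0.013],0]
  ]
}}

```text
time: 7.75
ee_pos: [0.4829, 0.36, 0.1778]
tcp_rot: [179.8, 17.5, 96.7]
wrist_force: [0.8, -0.1, -3.2]
opening: 0.0123
grasp_force: 90.6
```

Call:
{"api": "apply_moves", "payload": {
  "rows": [
    [[0.015,0,0.048],[0,0,0],0],
    [[0.03,0,0.095],[0,0,0],0],
    [[0.03,0,0.095],[0,0,0],0],
    [[0.03,0,0.095],[0,0,0],0]
  ]
}}

```text
time: 8.15
ee_pos: [0.4826, 0.36, 0.1666]
tcp_rot: [179.9, 17.5, 96.7]
wrist_force: [0.7, 0.3, -2.8]
opening: 0.0123
grasp_force: 90.7
```

Call:
{"api": "apply_moves", "payload": {
  "rows": [
    [[0.006,0,0.019],[0,0,0],0],
    [[0.012,0,0.038],[0,0,0],0],
    [[0.018,0,0.057],[0,0,0],0],
    [[0.018,0,0.057],[0,0,0],0],
    [[0.018,0,0.057],[0,0,0],0]
  ]
}}

```text
time: 8.65
ee_pos: [0.4827, 0.3599, 0.1606]
tcp_rot: [179.8, 17.5, 96.7]
wrist_force: [0.6, 0.6, -3.8]
opening: 0.0124
grasp_force: 90.7
```

Call:
{"api": "apply_moves", "payload": {
  "rows": [
    [[0.006,0,0.019],[0,0,0],0],
    [[0.009,0,0.028],[0,0,0],0],
    [[0.009,0,0.028],[0,0,0],0],
    [[0.009,0,0.028],[0,0,0],0]
  ]
}}

```text
time: 9.05
ee_pos: [0.4827, 0.3599, 0.1578]
tcp_rot: [179.8, 17.5, 96.7]
wrist_force: [0.5, -0.5, -2.9]
opening: 0.0122
grasp_force: 90.8
```

Now underside is about 17 mm above the rim; I'll go on in small steps.

Call:
{"api": "apply_moves", "payload": {
  "rows": [
    [[0.006,0,0.019],[0,0,0],0],
    [[0.009,0,0.028],[0,0,0],0],
    [[0.009,0,0.028],[0,0,0],0],
    [[0.009,0,0.028],[0,0,0],0]
  ]
}}

```text
time: 9.45
ee_pos: [0.4829, 0.36, 0.156]
tcp_rot: [179.8, 17.5, 96.7]
wrist_force: [-0.8, -2.3, 5.4]
opening: 0.0123
grasp_force: 92.1
```

Call:
{"api": "apply_moves", "payload": {
  "rows": [
    [[0.006,0,0.019],[0,0,0],0],
    [[0.006,0,0.019],[0,0,0],0],
    [[0.006,0,0.019],[0,0,0],0]
  ]
}}

```text
time: 9.75
ee_pos: [0.4831, 0.3603, 0.1547]
tcp_rot: [179.7, 17.5, 96.7]
wrist_force: [-1.1, -0.6, 9.5]
opening: 0.0125
grasp_force: 92.8
```

Call:
{"api": "apply_moves", "payload": {
  "rows": [
    [[-0.006,0,-0.019],[0,0,0],0],
    [[-0.006,0,-0.019],[0,0,0],0.5],
    [[-0.006,0,-0.019],[0,0,0],0.5],
    [[-0.006,0,-0.019],[0,0,0],0.5],
    [[-0.006,0,-0.019],[0,0,0],0.5],
    [[-0.006,0,-0.019],[0,0,0],0.5],
    [[-0.006,0,-0.019],[0,0,0],0.5]
  ]
}}

```text
time: 10.45
ee_pos: [0.4827, 0.36, 0.1547]
tcp_rot: [179.8, 17.5, 96.7]
wrist_force: [0.3, 0.7, 0.6]
opening: 0.0429
grasp_force: 0.0
```

Call:
{"api": "apply_moves", "payload": {
  "rows": [
    [[0,0,-0.2],[0,0,0],0.5],
    [[0,0,-0.5],[0,0,0],0.5],
    [[0,0,-0.9],[0,0,0],0.5],
    [[0,0,-0.9],[0,0.3,0],0.5],
    [[0,0,-0.9],[0,0.58,0],0.5],
    [[0,0,-0.9],[0,0.58,0],0],
    [[0,0,-0.9],[0,0.58,0],0],
    [[0,0,-0.9],[0,0.58,0],0]
  ]
}}

```text
time: 11.25
ee_pos: [0.4791, 0.3869, 0.2402]
tcp_rot: [179.9, 0.3, 96.8]
wrist_force: [-0.0, -0.2, -0.1]
opening: 0.0005
grasp_force: 0.0
```

Run:
```python
from h import *
o,p,d,K,T=look('w4'); P=pts(d,K,T)
cv2.imwrite('pics/w4.png',cv2.resize(p[:,:,::-1],None,fx=1.5,fy=1.5))
```

```text
11.25 [0.47912226 0.38693175 0.24022274] [179.88630769   0.3142234   96.76526128] [-0.00808447 -0.21364832 -0.05285153]
```

View pics/w4.png

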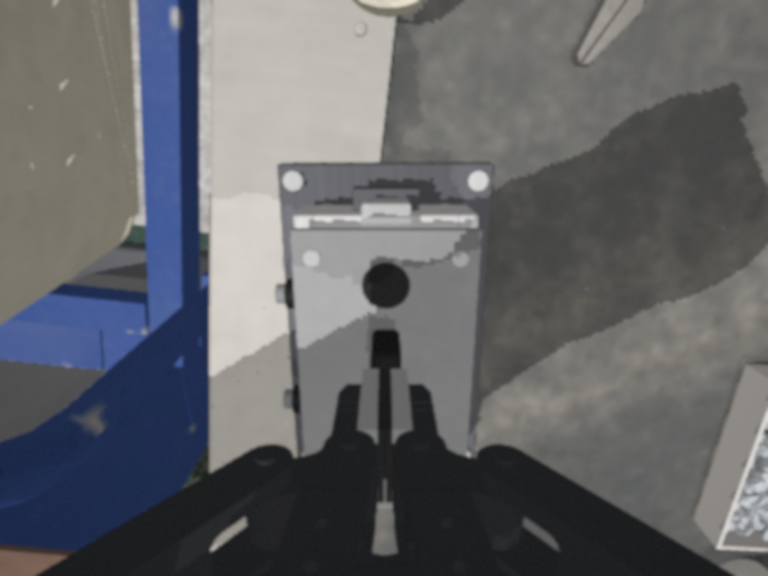

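The cover sits in line on the box. The latch at (386,210) overlaps the plate end, and pad a is at (386,285).

Run:
```python
from h import *
a=np.load('w4.npz');p,d,K,T=[a[k] for k in 'pdKT'];P=pts(d,K,T)*1000
for v in (160,180,200,225,250): print(v,np.median(P[v-2:v+3,205:220],(0,1)).round(1),np.median(P[v-2:v+3,295:308],(0,1)).round(1))
zp=np.median(P[170:240,205:225,2])/1000;pd=ray(K,T,386/1.5,285/1.5,zp);print('pad',pd)
y=np.radians(6.7);Y=np.array([-np.sin(y),np.cos(y),0]);print('centre',pd-.052*Y,'padb',pd-.104*Y)
print('rim',np.median(P[146:149,200:235],(0,1)))
plan(pd+[0,0,.073+.012],96.7)
```

```text
160 [444.2 413.6  78.6] [507.7 421.1  78.9]
180 [445.2 398.6  78.6] [510.  406.4  78.6]
200 [446.4 383.1  78.3] [512.6 390.9  78.5]
225 [447.9 362.8  78.3] [515.9 370.7  78.1]
250 [449.5 341.4  78.2] [519.4 349.2  78. ]
pad [0.47918116 0.39486793 0.07834179]
centre [0.48524804 0.34322306 0.07834179] padb [0.49131491 0.29157818 0.07834179]
rim [444.8684204  419.23525118  56.82523499]
[0.08, 0.009, 0.766] [0.003, 0.01, 0.003] rows>= 2.0
end [0.4792 0.3949 0.1634] [ 1.7999e+02 -1.0000e-02  9.6700e+01]
```

Call:
{"api": "apply_moves", "payload": {
  "rows": [
    [[0.08,0.01,0.4],[0,0.01,0],0],
    [[0.08,0.01,0.7],[0,0.01,0],0],
    [[0.08,0.01,0.82],[0,0.01,0],0],
    [[0.08,0.01,0.85],[0,0.01,0],0],
    [[0.08,0.01,0.87],[0,0.01,0],0],
    [[0.08,0.01,0.89],[0,0.01,0],0]
  ],
  "force": 40
}}

```text
time: 11.9
ee_pos: [0.4801, 0.3952, 0.1532]
tcp_rot: [179.7, -0.2, 96.8]
wrist_force: [0.5, 0.5, 0.8]
opening: 0.0001
grasp_force: 0.0
```

Call:
{"api": "apply_moves", "payload": {
  "rows": [
    [[0,0,0.015],[0,0,0],0],
    [[0,0,0.03],[0,0,0],0],
    [[0,0,0.03],[0,0,0],0]
  ]
}}

```text
time: 12.2
ee_pos: [0.4801, 0.3951, 0.1502]
tcp_rot: [179.7, -0.2, 96.8]
wrist_force: [-0.6, -1.3, 4.1]
opening: -0.0001
grasp_force: 2.5
```

Call:
{"api": "apply_moves", "payload": {
  "rows": [
    [[0,0,0.015],[0,0,0],0],
    [[0,0,0.03],[0,0,0],0],
    [[0,0,0.04],[0,0,0],0],
    [[0,0,0.04],[0,0,0],0]
  ]
}}

```text
time: 12.6
ee_pos: [0.4804, 0.3952, 0.1472]
tcp_rot: [179.6, -0.3, 96.8]
wrist_force: [-0.3, -0.5, 10.1]
opening: -0.0
grasp_force: 4.9
```

Call:
{"api": "apply_moves", "payload": {
  "rows": [
    [[0,0,0.01],[0,0,0],0],
    [[0,0,0.02],[0,0,0],0],
    [[0,0,0.03],[0,0,0],0],
    [[0,0,0.03],[0,0,0],0]
  ]
}}

```text
time: 13.0
ee_pos: [0.4806, 0.3955, 0.1459]
tcp_rot: [179.5, -0.4, 96.8]
wrist_force: [-2.8, -2.4, 20.2]
opening: 0.0001
grasp_force: 10.0
```

Call:
{"api": "apply_moves", "payload": {
  "rows": [
    [[0,0,0.01],[0,0,0],0],
    [[0,0,0.02],[0,0,0],0],
    [[0,0,0.02],[0,0,0],0]
  ]
}}

```text
time: 13.3
ee_pos: [0.4803, 0.3951, 0.1415]
tcp_rot: [179.7, -0.2, 96.7]
wrist_force: [1.2, 0.1, 4.9]
opening: -0.0003
grasp_force: 2.2
```

Call:
{"api": "apply_moves", "payload": {
  "rows": [
    [[0,0,0.01],[0,0,0],0],
    [[0,0,0.02],[0,0,0],0],
    [[0,0,0.03],[0,0,0],0],
    [[0,0,0.03],[0,0,0],0]
  ]
}}

```text
time: 13.7
ee_pos: [0.4803, 0.3953, 0.1384]
tcp_rot: [179.7, -0.3, 96.8]
wrist_force: [0.2, -0.4, 11.9]
opening: -0.0002
grasp_force: 6.2
```

Call:
{"api": "apply_moves", "payload": {
  "rows": [
    [[0,0,0.01],[0,0,0],0],
    [[0,0,0.015],[0,0,0],0],
    [[0,0,0.015],[0,0,0],0]
  ]
}}

```text
time: 14.0
ee_pos: [0.4803, 0.3953, 0.1383]
tcp_rot: [179.6, -0.3, 96.8]
wrist_force: [-2.0, -3.6, 21.3]
opening: -0.0002
grasp_force: 10.4
```

Call:
{"api": "apply_moves", "payload": {
  "rows": [
    [[0,0,-0.3],[0,0,0],0],
    [[0,0,-0.6],[0,0,0],0],
    [[-0.5,0,-0.6],[0,0,0],0],
    [[-1.0,0,-0.6],[0,0,0],0],
    [[-1.0,0,-0.6],[0,0,0],0],
    [[-1.0,0,-0.6],[0,0,0],0]
  ]
}}

```text
time: 14.6
ee_pos: [0.4913, 0.2943, 0.1945]
tcp_rot: [179.9, -0.2, 96.6]
wrist_force: [0.4, 0.5, 0.1]
opening: 0.0002
grasp_force: 0.0
```

Run:
```python
from h import *
plan([.4913,.2916,.155],96.7)
```

```text
[-0.028, -0.004, 0.395] [0.004, -0.006, -0.002] rows>= 1.0
end [0.4913 0.2916 0.155 ] [-180.      0.     96.71]
```

Call:
{"api": "apply_moves", "payload": {
  "rows": [
    [[-0.03,0,0.2],[0,0,0],0],
    [[-0.03,0,0.38],[0,0,0],0],
    [[-0.03,0,0.4],[0,0,0],0],
    [[-0.03,0,0.42],[0,0,0],0],
    [[-0.03,0,0.44],[0,0,0],0],
    [[-0.03,0,0.46],[0,0,0],0],
    [[-0.03,0,0.46],[0,0,0],0]
  ]
}}

```text
time: 15.3
ee_pos: [0.4918, 0.2927, 0.149]
tcp_rot: [179.8, -0.2, 96.8]
wrist_force: [0.8, -0.6, -0.6]
opening: -0.0001
grasp_force: 0.0
```

Call:
{"api": "apply_moves", "payload": {
  "rows": [
    [[0,0,0.01],[0,0,0],0],
    [[0,0,0.02],[0,0,0],0],
    [[0,0,0.03],[0,0,0],0],
    [[0,0,0.03],[0,0,0],0]
  ]
}}

```text
time: 15.7
ee_pos: [0.492, 0.293, 0.1467]
tcp_rot: [179.8, -0.3, 96.8]
wrist_force: [-1.4, 2.2, 5.3]
opening: -0.0001
grasp_force: 2.5
```

Call:
{"api": "apply_moves", "payload": {
  "rows": [
    [[0,0,0.01],[0,0,0],0],
    [[0,0,0.02],[0,0,0],0],
    [[0,0,0.03],[0,0,0],0],
    [[0,0,0.03],[0,0,0],0]
  ]
}}

```text
time: 16.1
ee_pos: [0.4923, 0.2932, 0.1443]
tcp_rot: [179.7, -0.3, 96.8]
wrist_force: [-0.2, 3.2, 7.4]
opening: -0.0001
grasp_force: 3.9
```

Call:
{"api": "apply_moves", "payload": {
  "rows": [
    [[0,0,0.01],[0,0,0],0],
    [[0,0,0.02],[0,0,0],0],
    [[0,0,0.02],[0,0,0],0]
  ]
}}

```text
time: 16.4
ee_pos: [0.4923, 0.293, 0.142]
tcp_rot: [179.7, -0.3, 96.8]
wrist_force: [1.8, 2.3, 2.6]
opening: 0.0003
grasp_force: 1.5
```

Call:
{"api": "apply_moves", "payload": {
  "rows": [
    [[0,0,0.01],[0,0,0],0],
    [[0,0,0.02],[0,0,0],0],
    [[0,0,0.03],[0,0,0],0],
    [[0,0,0.03],[0,0,0],0]
  ]
}}

```text
time: 16.8
ee_pos: [0.4913, 0.2921, 0.137]
tcp_rot: [179.9, -0.1, 96.8]
wrist_force: [-0.3, -0.7, -0.0]
opening: -0.0
grasp_force: 0.0
```

Call:
{"api": "apply_moves", "payload": {
  "rows": [
    [[0,0,0.01],[0,0,0],0],
    [[0,0,0.02],[0,0,0],0],
    [[0,0,0.02],[0,0,0],0]
  ]
}}

```text
time: 17.1
ee_pos: [0.4914, 0.2922, 0.1355]
tcp_rot: [179.9, -0.1, 96.8]
wrist_force: [-0.8, -0.8, 2.4]
opening: -0.0002
grasp_force: 1.3
```

Call:
{"api": "apply_moves", "payload": {
  "rows": [
    [[0,0,0.01],[0,0,0],0],
    [[0,0,0.02],[0,0,0],0],
    [[0,0,0.02],[0,0,0],0]
  ]
}}

```text
time: 17.4
ee_pos: [0.4914, 0.2922, 0.1355]
tcp_rot: [179.8, -0.2, 96.8]
wrist_force: [-6.3, -4.5, 16.9]
opening: -0.0003
grasp_force: 8.5
```

Call:
{"api": "apply_moves", "payload": {
  "rows": [
    [[0,0,0.01],[0,0,0],0],
    [[0,0,0.01],[0,0,0],0]
  ]
}}

```text
time: 17.6
ee_pos: [0.4914, 0.2923, 0.1354]
tcp_rot: [179.8, -0.2, 96.8]
wrist_force: [-9.4, -6.9, 23.7]
opening: 0.0002
grasp_force: 12.0
```

Call:
{"api": "apply_moves", "payload": {
  "rows": [
    [[0,0,-0.3],[0,0,0],0],
    [[0,0,-0.7],[0,0,0],0],
    [[0,0,-1.0],[0,0,0],0],
    [[-0.4,0,-1.0],[0,0,0],0],
    [[-0.8,0,-1.0],[0,0,0],0],
    [[-0.8,0,-1.0],[0,0,0],0],
    [[-0.8,0,-1.0],[0,0,0],0]
  ]
}}

```text
time: 18.3
ee_pos: [0.5011, 0.2121, 0.2324]
tcp_rot: [179.9, -0.2, 96.7]
wrist_force: [0.5, -0.3, 0.1]
opening: 0.0002
grasp_force: 0.0
```

Run:
```python
from h import *
o,p,d,K,T=look('w5'); P=pts(d,K,T)*1000
cv2.imwrite('pics/w5.png',cv2.resize(p[:,:,::-1],None,fx=1.5,fy=1.5))
y=np.radians(6.7);X=np.array([np.cos(y),np.sin(y)]);Y=np.array([-X[1],X[0]])
D=P[...,:2]-[485.2,343.2]; cx=D@X; cy=D@Y
for yy in (-70,-40,0,40,70):
    print(yy,[np.median(P[(abs(cx-xx)<6)&(abs(cy-yy)<6)&(P[...,2]>30)][:,2]).round(1) for xx in (-35,35)])
```

```text
18.3 [0.50107006 0.21211919 0.23236989] [179.85877359  -0.18169094  96.66095709] [ 0.468505   -0.30112033  0.13083893]
-70 [np.float64(64.1), np.float64(64.2)]
-40 [np.float64(63.7), np.float64(63.9)]
0 [np.float64(63.4), np.float64(63.6)]
40 [np.float64(nan), np.float64(nan)]
70 [np.float64(nan), np.float64(nan)]
  return _methods._mean(a, axis=axis, dtype=dtype,
  ret = ret.dtype.type(ret / rcount)
```

View pics/w5.png

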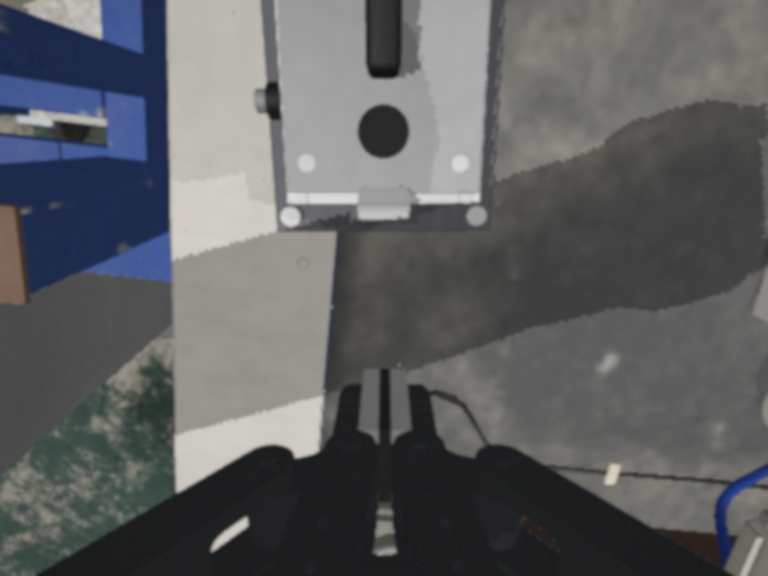

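The latch at (384,203) is over the plate's -y end. The plate top is at 64.1 mm there and 63.4 mm mid-plate, so a rigid cover is home at both ends (rim 57 + 6 mm plate). Handing in.

```bash
python3 -c "
from workcell import bot
print(bot.job_done())"
```

```text
the job is handed in; nothing more can be done
None
```

I put the cover on the box, pressed it past both latches to the hard stop and let go, then handed the job in at about 18 s; I confirmed the -y end by camera and inferred the +y end from the plate's slope, and no verdict came back.

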